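# Dispense into the staining tray with the tall pump bottle

### The job

Slide the open white staining tray along the bench, without lifting it, until the nozzle of the taller pump bottle points down well inside it, then press that bottle's pump head all the way down and let it spring back up. Never work that pump while its nozzle is not over the tray, leave the shorter bottle's pump unpressed, and knock nothing over; the tray finally stands flat on the bench under the nozzle.

Things in the scene. Friction and masses are not known exactly. Their poses are not given: they have to be found in the camera images.
- tray: Open-topped rectangular white plastic staining tray, 120 (its x) by 160 (its y) by 40 mm high, walls 4 mm, about 0.35 kg, loose on the bench between the two pump bottles. Origin: centre of its underside; z up.
- bottle_tall: The taller of two white pump bottles: 72 mm diameter, standing on a round steel foot 84 mm across and 12 mm high that is screwed to the bench; it cannot move. Origin: centre of its foot, on the bench. A grey nozzle tube juts out to its -x side.
- pump_tall (a joint): The tall bottle's sprung pump head: 0 = up (at rest), 0.014 m = fully down; pressing takes 2 N at first and about 9 N at the bottom, and it springs back by itself.
- pump_tall_top (a point): Centre of the flat top of the tall bottle's grey pump head (29 mm diameter, 25 mm high), on the bottle's axis, 232 mm above the bench when up; it moves down with the head.
- pump_tall_tip (a point): Mouth of the tall bottle's nozzle, a 10 mm thick grey tube that leaves the head level, 19 mm below the head's top, and turns down at its end; 115 mm from the bottle's axis towards the bottle's -x, 192 mm above the bench when up. It moves with the head.
- bottle_short: The shorter pump bottle, of the same make and foot; not to be used. Origin: centre of its foot, on the bench. It cannot move.
- pump_short (a joint): The short bottle's sprung pump head: 0 = up, 0.014 m = fully down.
- pump_short_top (a point): Centre of the top of the short bottle's pump head, 162 mm above the bench when up.
- pump_short_tip (a point): Mouth of the short bottle's nozzle, 115 mm from its axis, 122 mm above the bench when up.
- reagent: Loose clear glass bottle with a blue screw cap, 70 mm diameter, 140 mm high, beyond the tray. Origin: centre of its underside, z up.
- amber: Loose brown glass bottle with a black cap, 60 mm diameter, 120 mm high, at the left of the bench. Origin: centre of its underside, z up.
- beaker: Loose steel beaker, 70 mm diameter at the rim, 85 mm high, at the right of the bench. Origin: centre of its underside, z up.
There are look-alikes about, which are no part of the job. What is shaped like the tray but blue or red is not meant.

How it is judged:
By the outcome, as a careful person would: the job done as asked, in the order asked, and still so for the second after the job is handed in, with the robot touching nothing.
It also fails if it takes over 59 s, if anything falls off the work surface, if the arm or the gripper's body presses on something with over 40 N, if the wrist force passes 120 N, or if a joint passes its speed limit or range.

### The arm

A 6-joint arm with a two-finger parallel gripper is mounted at the origin on the work surface. World frame = base frame: x ahead of the robot, y to its left, z up, the work surface at z = 0. Lengths are in m, angles in rad, forces in N, time in s.
With the tool pointing down it reaches from about 0.375 to 0.9 m from the base axis. Payload 3.1 kg.
Tool frame: the origin (TCP) lies at the very end of the fingers, on their centre line; the grasp point (between the pads) lies 19 mm behind it (manip.pinch_z is the distance from the TCP to the grasp point, in m); z points along the fingers, y is the line along which they close (so a half turn about z gives the same grasp; the last joint's range is limited). The gripper opens to 85 mm and grips with 20 to 120 N. Pads are 22 mm wide; open, the fingers measure 114 mm over their backs; the gripper's body (76 mm by 85 mm) begins 54 mm behind the grasp point. The pads swing forward as they close: fully open they stand 13 mm farther back than shut.
Start: joints at [-1.435, 0.527, 1.433, -0, 1.181, -0.178], TCP at [0.193, -0.594, 0.231] pointing down, gripper open.
Joint ranges: [-3.08, 3.08], [-0.75, 2.2], [0.22, 2.44], [-1.43, 4.57], [0, 2.65], [-2.85, 2.85]. Speed limits (rad/s): [2.79, 2.79, 3.14, 3.14, 3.14, 3.14].

### API

Orientations are given as a unit quaternion [x, y, z, w].
In Python, from station import manip gives the robot as it stands.
- The arm moves only by the tool servo_tool, never from a script. Its argument "commands" is one flat list of numbers, 7 for each row, row after row: the shift along the tool's x, y, z each as a share of 500 mm, from -1 to 1, then the turn, a rotation vector about the tool's x, y, z each as a share of 360 degrees, from -1 to 1, then the opening, from -1 (shut) to 1 (fully open). In form: [dx, dy, dz, rx, ry, rz, claw, dx, dy, dz, rx, ry, rz, claw, ...]. A call has 1 to 12 rows; each row shifts and turns the commanded pose from where the row before left it, along the tool's axes as they then stand; what a row does not reach is not made up. A row lasts 1/12 s, in which the tool goes at most 41.7 mm and 7.16 degrees, less where a joint would pass 70% of its speed; a pose out of reach is approached as far as the arm can. A call with a number of a shift or a turn outside -1 to 1 is refused whole. A call with a gripper value outside its range is refused whole. The fingers move at their own pace and stop on an object; "force" is the grip in N (left out, the last holds). Time passes only in rows, so rows that do not move let the fingers close. It gives the time, the measured TCP pose, the force, the opening and the grip force at its end, in the units of the state.
- manip.sense(): the state, without advancing time (a new reading comes with each control period).
- manip.snapshot(name): name is "side" or "top" or "wrist"; returns a dict with "img" (384x512x3 uint8, red, green, blue), "mtx" (3x3 intrinsics, pixels), "world_to_cam" (4x4, takes a point from world to camera coordinates). Camera axes: x right, y up, looking along -z (the intrinsics and any distortion apply to the point x, -y, -z); pixel columns grow to the right and rows downward; lengths in m; the calibration is good to about 2 mm. A picture is of the moment at which its call begins. There is no depth.
- manip.sign_off(): hands the job in; it is judged then, once.
Trained networks look in a picture, given as the dict that the camera call returned (one of the last four; its "shot" number tells which), for a name from the list of things; names that differ only in an ending like _2 or _b are one class to them, and where a whole thing is asked for, a point or a joint stands for the part that bears it (a point fixed in the world has none). Each returns a list of dicts, best first, with "conf" (0 to 1); they miss things now and then, are a little off and sometimes report something else, mostly with a low value. They report only what shows in the picture. A call takes as long as a camera call. They do not tell look-alikes from the thing itself.
- manip.look_for(picture, query): "box" ([left, top, width, height] in pixels, round what is visible of it).
- manip.silhouettes(picture, query): "pixels" (384x512 bool, what is visible of it) and "box" ([left, top, width, height] in pixels, round what is visible of it).
The state is a dict: "t": time; "q": joint angles; "qd": joint speeds; "tau": joint torques, N m; "tcp_pos": TCP position; "tool_rot": TCP orientation; "force": force on the tool from outside, world axes, zero at the start; "ft_torque": the same for the moment, N m; "finger_gap": opening from 0.0 (shut) to 1.0 (fully open); "gripper_force": force on a finger pad.
Only numpy, scipy, OpenCV 4.12 (cv2) and the standard library are available. Lean on these libraries where they do the work, as an engineer would, in place of code of your own. Each camera call takes 0.05 s, during which the arm holds its last target. There are 200 camera calls.

## Working session

There is one attempt and no reset: what is moved stays moved. The work goes in short steps, Python scripts to look and compute and a tool call to move; the robot and the scene stay as the last step left them, time stands still between calls to the robot, and variables do not carry over. Pictures are saved under pics/ and viewed, at most 10 in all, crops included, and the job is handed in when it is done.

Besides the shell and the picture viewer there is one more tool, called after "Request:" as a command line: name --argument value ..., lists and objects as JSON in quotes. servo_tool: Moves the arm, as the interface text tells. Its arguments: {"type":"object","properties":{"commands":{"type":"array"},"force":{"type":"number"}},"required":["commands"]}

```bash
mkdir -p pics; cat > h.py <<'E'
import numpy as np,cv2
from station import manip
def snap(n):
    return manip.snapshot(n)
def save(p,f,crop=None,s=1):
    im=p["img"][:,:,::-1]
    if crop: l,t,w,h=crop; im=im[t:t+h,l:l+w]
    cv2.imwrite("pics/"+f,cv2.resize(im,None,fx=s,fy=s))
def back(p,uv,z):
    M=np.array(p["world_to_cam"]);K=np.array(p["mtx"])
    d=np.linalg.inv(K)@np.array([uv[0],uv[1],1.]);d=np.array([d[0],-d[1],-d[2]])
    R=M[:3,:3];o=-R.T@M[:3,3];d=R.T@d
    return o+d*(z-o[2])/d[2]
def proj(p,X):
    M=np.array(p["world_to_cam"]);K=np.array(p["mtx"])
    c=M[:3,:3]@np.array(X)+M[:3,3];c=K@np.array([c[0],-c[1],-c[2]]);return c[:2]/c[2]
E
python3 - <<'E'
from h import *
t=snap("top");s=snap("side")
im=np.vstack([t["img"],s["img"]])[:,:,::-1]
cv2.imwrite("pics/a.png",cv2.resize(im,None,fx=.78,fy=.78))
for p,n in((t,"top"),(s,"side")):
  print({k:v for k,v in p.items() if k!="img"})
  for q in["tray","bottle_tall","bottle_short","pump_tall","reagent","amber","beaker"]:
    print(n,q,[(d["box"],round(d["conf"],2)) for d in manip.look_for(p,q)][:4])
print(manip.sense())
E
```

```text
{'mtx': array([[494.39396164,   0.        , 255.08439657],
       [  0.        , 494.39396164, 190.02103973],
       [  0.        ,   0.        ,   1.        ]]), 'world_to_cam': array([[-0.0079606 , -0.9998622 ,  0.01456744, -0.0141917 ],
       [ 0.9914854 , -0.00599872,  0.13007967, -0.56245514],
       [-0.12997436,  0.01547892,  0.99139652, -1.91774416],
       [ 0.        ,  0.        ,  0.        ,  1.        ]]), 'shot': 1}
top tray [([100.1, 240.8, 56.0, 45.6], 0.92), ([160.8, 222.4, 49.9, 52.4], 0.89), ([222.0, 182.7, 44.9, 40.1], 0.76)]
top bottle_tall [([298.6, 164.4, 22.9, 42.4], 0.68)]
top bottle_short [([171.2, 178.6, 26.0, 37.8], 0.92)]
top pump_tall [([308.7, 167.9, 13.9, 37.1], 0.51)]
top reagent [([242.2, 126.1, 14.1, 21.4], 0.77), ([171.3, 182.3, 26.2, 35.2], 0.51)]
top amber [([124.1, 188.3, 19.7, 14.8], 0.63)]
top beaker [([368.5, 198.5, 19.5, 19.9], 0.76), ([312.0, 173.2, 4.8, 29.5], 0.61)]
{'mtx': array([[383.98414903,   0.        , 258.49518536],
       [  0.        , 383.98414903, 184.10091247],
       [  0.        ,   0.        ,   1.        ]]), 'world_to_
[... 765 characters left out ...]
: 0.8, 'q': array([-1.43551301e+00,  5.27449552e-01,  1.43266983e+00, -1.73290444e-05,
        1.18144590e+00, -1.78478136e-01]), 'qd': array([ 5.86961626e-04,  5.07096945e-04, -1.05845624e-03,  1.62810951e-03,
        6.15927906e-04,  6.71313903e-05]), 'tau': array([-6.03953340e-04, -4.42258072e+01, -1.78414589e+01, -1.67363291e-04,
        5.92788165e-04,  3.55217914e-06]), 'tcp_pos': array([ 0.19293305, -0.59445677,  0.23135105]), 'tool_rot': array([ 9.87718923e-01,  1.56241252e-01, -8.30970823e-06,  1.35069315e-05]), 'force': array([-0.23574508,  0.19370686, -0.14011195]), 'ft_torque': array([ 0.03398071, -0.03416987,  0.04183297]), 'gripper_force': 0.0, 'finger_gap': 0.9992168109979678}
```

View pics/a.png

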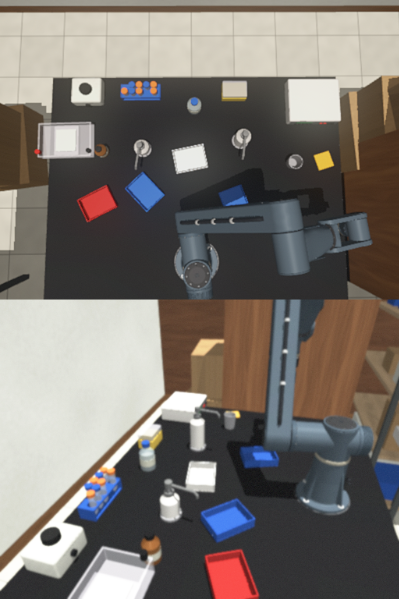

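The composite (scaled 0.78) shows the candidates in the full-res top view. Trays: white (244,203), red (125,262), two blue (185,248) and (299,250). There is also a big grey/white box at (85,180). Pump bottles are at (183,195), short, and (310,180), tall. I choose the white tray between the bottles and the right-hand bottle, which stands taller in the side view. A close crop comes next as a check.

```bash
python3 - <<'E'
from h import *
t=snap("top");s=snap("side")
a=cv2.resize(t["img"][120:240,150:410],None,fx=3,fy=3);b=cv2.resize(s["img"][120:320,170:370],None,fx=1.2,fy=1.2)
c=np.zeros((600,780,3),np.uint8);c[:360]=a;c[360:,:240]=b
b2=cv2.resize(s["img"][130:205,230:320],None,fx=3.2,fy=3.2);c[360:,250:538]=b2
cv2.imwrite("pics/b.png",c[:,:,::-1])
for p,zz in((t,.04),(s,.04)):
  for d in manip.silhouettes(p,"tray"):
    m=d["pixels"].astype(np.uint8)
    if p["img"][d["pixels"]].mean(0).min()<120: continue
    cn=max(cv2.findContours(m,0,2)[0],key=cv2.contourArea)
    r=cv2.boxPoints(cv2.minAreaRect(cn))
    print(d["conf"],d["box"],p["img"][d["pixels"]].mean(0)); W=np.array([back(p,x,zz)[:2] for x in r]);print(r.round(1).tolist(),W.round(3).tolist(),W.mean(0),np.linalg.norm(W-np.roll(W,1,0),axis=1))
for q,h in(("pump_tall_top",.232),("pump_tall_tip",.192),("pump_short_top",.162)):
  for p in(t,s):
    for d in manip.silhouettes(p,q)[:1]: print(q,d["conf"],d["box"])
# hulls of base
E
```

```text
0.91 [221.8, 186.4, 46.2, 38.5] [224.06075534 224.85632184 221.52134647]
[[220.6999969482422, 192.6999969482422], [260.29998779296875, 184.6999969482422], [266.29998779296875, 214.6999969482422], [226.6999969482422, 222.6999969482422]] [[0.552, 0.117], [0.583, -0.039], [0.464, -0.061], [0.434, 0.094]] [0.50825055 0.02766038] [0.12068918 0.15939607 0.12108485 0.15816487]
0.79 [234.7, 207.6, 43.1, 39.9] [229.75882795 229.46356123 226.55972953]
[[237.1999969482422, 244.8000030517578], [239.89999389648438, 205.89999389648438], [276.70001220703125, 208.5], [273.8999938964844, 247.39999389648438]] [[0.541, 0.167], [0.6, -0.042], [0.467, -0.062], [0.426, 0.148]] [0.50864821 0.05277411] [0.11674668 0.21737771 0.13465707 0.21373959]
pump_tall_top 0.47 [121.5, 187.6, 19.2, 15.5]
pump_tall_top 0.69 [248.8, 134.8, 34.4, 16.8]
pump_tall_tip 0.7 [312.8, 170.7, 4.6, 33.4]
pump_tall_tip 0.44 [250.2, 137.0, 21.3, 8.6]
pump_short_top 0.49 [174.3, 179.0, 10.6, 37.4]
pump_short_top 0.6 [208.9, 229.6, 47.1, 28.3]
```

View pics/b.png

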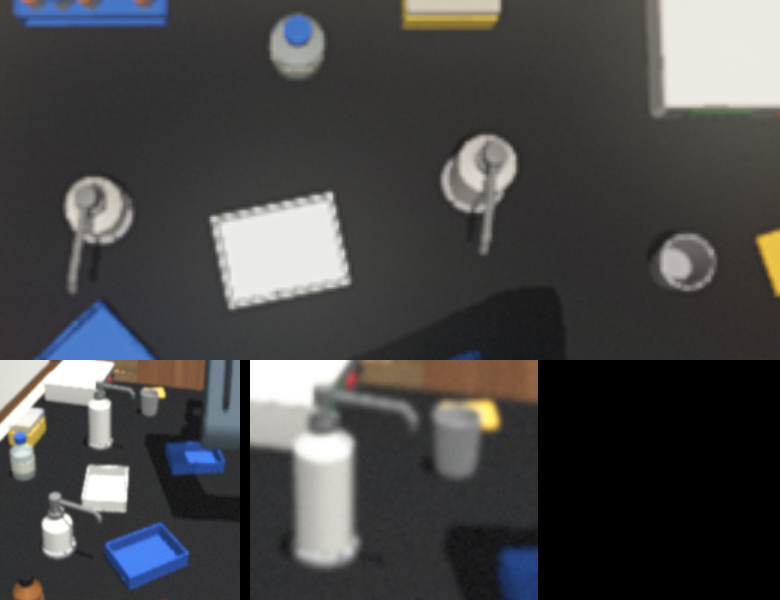

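```bash
python3 - <<'E'
from h import *
from scipy.optimize import least_squares
t=snap("top");s=snap("side")
top=back(t,(314.3,171),.232);tip=back(t,(311.3,203.5),.21);print("top",top,"tip(elbow end)",tip,np.linalg.norm((top-tip)[:2]))
print("foot",back(t,(305.8,181),0), "short tip",back(t,(174,216.5),.14),"short top",back(t,(179,185.5),.162))
# side check: head top ~ (230+328/3.2,130+30/3.2); nozzle end (230+415/3.2 - 250/3.2...)
print("side pix of head",proj(s,top),"tip mouth",proj(s,[tip[0],tip[1],.192]),"foot",proj(s,[top[0],top[1],0]))
print("side seen head", 230+(325-250)/3.2,130+(385-360)/3.2,"mouth",230+(412-250)/3.2,130+(428-360)/3.2,"foot",230+(325-250)/3.2,130+(555-360)/3.2)
for d in manip.look_for(t,"tray"): b=d["box"];print(d["box"],back(t,(b[0]+b[2]/2,b[1]),.04),back(t,(b[0],b[1]+b[3]),.04))
from scipy.spatial.transform import Rotation as R
print(R.from_quat(manip.sense()["tool_rot"]).as_matrix().round(3))
E
```

```text
top [ 0.60414504 -0.22762746  0.232     ] tip(elbow end) [ 0.48956985 -0.2170634   0.21      ] 0.11506116929163411
foot [ 0.60272775 -0.22413749  0.        ] short tip [0.45161344 0.28495664 0.14      ] short top [0.56447869 0.26478471 0.162     ]
side pix of head [252.70511453 137.17929095] tip mouth [281.29725973 151.4123248 ] foot [253.377449   189.03639857]
side seen head 253.4375 137.8125 mouth 280.625 151.25 foot 253.4375 190.9375
[100.1, 240.9, 52.0, 45.0] [0.36587016 0.48397904 0.04      ] [0.19498492 0.57880448 0.04      ]
[159.6, 222.1, 45.9, 51.5] [0.43729126 0.26622211 0.04      ] [0.23956526 0.35221632 0.04      ]
[282.6, 237.5, 36.6, 27.5] [ 0.37394385 -0.19544004  0.04      ] [ 0.26839791 -0.12233479  0.04      ]
[221.2, 183.2, 45.4, 38.6] [0.58938873 0.02591354 0.04      ] [0.43740822 0.11541788 0.04      ]
[[ 0.951  0.309  0.   ]
 [ 0.309 -0.951 -0.   ]
 [-0.     0.    -1.   ]]
```

Request:
servo_tool --commands '[0,0,-0.05,0,0,0.0093,1,0,0,-0.05,0,0,0.0093,1,0.0392,-0.057,0,0,0,0,1,0.0392,-0.057,0,0,0,0,1,0.0392,-0.057,0,0,0,0,1,0.0392,-0.057,0,0,0,0,1,0.0392,-0.057,0,0,0,0,1,0.0392,-0.057,0,0,0,0,1,0.0392,-0.057,0,0,0,0,1,0.0392,-0.057,0,0,0,0,1,0.0392,-0.057,0,0,0,0,1,0.0392,-0.057,0,0,0,0,1]'

```text
t: 2.45
tcp_pos: [0.3297, -0.2751, 0.2816]
tool_rot: [0.995, 0.098, 0.0, 0.0]
force: [0.2, -0.7, 0.1]
finger_gap: 0.998
gripper_force: 0.0
```

Request:
servo_tool --commands '[0.0392,-0.057,0,0,0,0,1,0.0392,-0.057,0,0,0,0,1,0.0392,-0.057,0,0,0,0,1,0.0392,-0.057,0,0,0,0,1,0.0392,-0.057,0,0,0,0,1,0.0392,-0.057,0,0,0,0,1,0.0392,-0.057,0,0,0,0,1,0.0392,-0.057,0,0,0,0,1,0.0392,-0.057,0,0,0,0,1,0.0392,-0.057,0,0,0,0,1,0.0392,-0.057,0,0,0,0,1,0.0392,-0.057,0,0,0,0,1]'

```text
t: 3.45
tcp_pos: [0.4936, 0.1066, 0.2816]
tool_rot: [0.995, 0.098, 0.0, 0.0]
force: [0.7, -0.9, 0.5]
finger_gap: 1.0
gripper_force: 0.0
```

```bash
cat > st.py <<'E'
from h import *
from scipy.spatial.transform import Rotation as R
def st():
    s=manip.sense();m=R.from_quat(s["tool_rot"]).as_matrix()
    print("t",round(s["t"],2),"tcp",s["tcp_pos"].round(4),"yaw",round(float(np.arctan2(m[1,0],m[0,0])),3),"zdir",m[:,2].round(3),"F",s["force"].round(1),"gap",round(s["finger_gap"],3),"gf",s["gripper_force"])
    return s,m
def go(tgt,yaw=None):
    s,m=st();d=m.T@(np.array(tgt)-s["tcp_pos"]);print("shares total",(d/.5).round(4),"mm",(d*1000).round(1))
    if yaw is not None: print("rz",-(yaw-np.arctan2(m[1,0],m[0,0]))/2/np.pi)
E
python3 - <<'E'
from st import *
go([.4927,.1045,.015],.197)
w=snap("wrist");save(w,"c.png")
for x in([.552,.117,.04],[.583,-.039,.04],[.464,-.061,.04],[.434,.094,.04],[.4927,.1045,.04]):print(proj(w,x).round())
E
```

```text
t 3.45 tcp [0.4936 0.1066 0.2816] yaw 0.197 zdir [ 0.001 -0.    -1.   ] F [ 0.7 -0.9  0.5] gap 1.0 gf 0.0
shares total [-0.0029  0.0037  0.5331] mm [ -1.4   1.9 266.6]
rz 4.9448027658771986e-05
[260. 107.]
[389. 107.]
[375. 199.]
[259. 198.]
[260. 156.]
```

View pics/c.png

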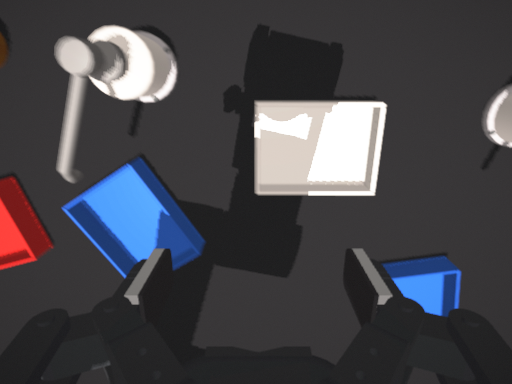

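Wrist view: the white tray has its corners at (255,101), (385,102), (376,194) and (254,194). It's aligned with the tool but about 5 px from the prediction.

```bash
python3 - <<'E'
from st import *
w=snap("wrist")
C=np.array([back(w,x,.04)[:2] for x in((254.5,101),(385.5,101.5),(376.5,194.5),(254,194.5))]);print(C.round(4),C.mean(0),np.linalg.norm(C-np.roll(C,1,0),axis=1))
y=(C[0]-C[1]+C[3]-C[2]);print("yaw",np.arctan2(-y[0],y[1]))
wm=(C[0]+C[3])/2;g=wm-.002*y/np.linalg.norm(y);print(g)
go([*g,.015])
E
```

```text
[[ 0.5617  0.1314]
 [ 0.5931 -0.0261]
 [ 0.4752 -0.0543]
 [ 0.442   0.1083]] [0.51801191 0.03984132] [0.12191573 0.16063837 0.12115036 0.16594226]
yaw 0.19898794028218855
[0.50226792 0.11791458]
t 3.55 tcp [0.4949 0.1087 0.2816] yaw 0.202 zdir [ 0.003  0.002 -1.   ] F [-0.4 -0.5 -0.2] gap 1.0 gf 0.0
shares total [ 0.0166 -0.0145  0.5332] mm [  8.3  -7.2 266.6]
```

Request:
servo_tool --commands '[0.001,-0.001,0.06,0,0,0,1,0.001,-0.001,0.06,0,0,0,1,0.001,-0.001,0.06,0,0,0,1,0.001,-0.001,0.06,0,0,0,1,0.001,-0.001,0.06,0,0,0,1,0.001,-0.001,0.06,0,0,0,1,0,0,0,0,0,0,1,0,0,0,0,0,0,1]'

```text
t: 4.22
tcp_pos: [0.4943, 0.1077, 0.1004]
tool_rot: [0.995, 0.098, -0.002, -0.0]
force: [0.0, -0.4, 0.3]
finger_gap: 0.999
gripper_force: 0.0
```

```bash
python3 - <<'E'
from st import *
st()
w=snap("wrist");t=snap("top");s=snap("side")
c=np.zeros((600,800,3),np.uint8);c[:384,:512]=w["img"];c[384:600,:400]=cv2.resize(s["img"][200:308,200:400],None,fx=2,fy=2)
c[384:600,410:790]=cv2.resize(t["img"][170:278,170:360],None,fx=2,fy=2)
cv2.imwrite("pics/d.png",c[:,:,::-1])
print("wrist center calib: tcp px",proj(w,[.4955,.109,.105]))
for c0 in((.508,.028),(.518,.04)):
  for dx,dy in((-.06,-.08),(-.06,.08),(.06,.08),(.06,-.08)):
    a=.198;X=[c0[0]+dx*np.cos(a)-dy*np.sin(a),c0[1]+dx*np.sin(a)+dy*np.cos(a),.04]
    print(c0,"w",proj(w,X).round(),"s",proj(s,X).round(1),"t",proj(t,X).round(1))
E
```

```text
t 4.22 tcp [0.4943 0.1077 0.1004] yaw 0.196 zdir [-0.004 -0.    -1.   ] F [ 0.  -0.4  0.3] gap 0.999 gf 0.0
wrist center calib: tcp px [258.0883286  253.75136236]
(0.508, 0.028) w [462. 280.] s [277.3 208.5] t [266.5 214.5]
(0.508, 0.028) w [261. 280.] s [275.6 236.6] t [226.5 222.8]
(0.508, 0.028) w [261. 128.] s [239.  234.9] t [220.5 193. ]
(0.508, 0.028) w [502. 127.] s [244.3 207.1] t [260.2 184.8]
(0.518, 0.04) w [453. 267.] s [273.8 209.9] t [263.5 212. ]
(0.518, 0.04) w [248. 267.] s [271.7 238.3] t [223.4 220.2]
(0.518, 0.04) w [246. 109.] s [234.9 236.6] t [217.5 190.5]
(0.518, 0.04) w [491. 109.] s [240.6 208.5] t [257.2 182.3]
```

View pics/d.png

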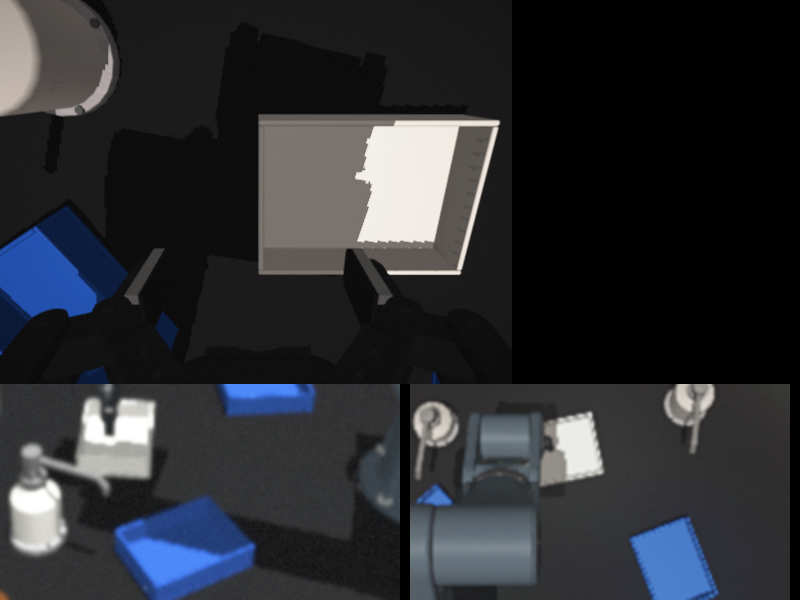

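Wrist view: the tray's near wall runs along px x≈258-262, lined up with the finger centre (258). That puts the wall between the fingers, and the space beside it is clear. I'll descend and grip the wall.

Request:
servo_tool --commands '[0.002,0,0.045,0,0,0,1,0.002,0,0.045,0,0,0,1,0.002,0,0.045,0,0,0,1,0,0,0.034,0,0,0,1,0,0,0,0,0,0,1]' --force 30

```text
t: 4.78
tcp_pos: [0.4983, 0.1088, 0.0162]
tool_rot: [0.995, 0.098, -0.001, -0.0]
force: [-0.2, 0.2, 0.0]
finger_gap: 1.0
gripper_force: 0.0
```

Request:
servo_tool --commands '[0,0,0,0,0,0,-1,0,0,0,0,0,0,-1,0,0,0,0,0,0,-1,0,0,0,0,0,0,-1,0,0,0,0,0,0,-1,0,0,0,0,0,0,-1,0,0,0,0,0,0,-1,0,0,0,0,0,0,-1,0,0,0,0,0,0,-1,0,0,0,0,0,0,-1]'

```text
t: 5.62
tcp_pos: [0.4989, 0.1088, 0.0174]
tool_rot: [0.995, 0.098, 0.001, 0.0]
force: [0.1, -1.1, 6.1]
finger_gap: 0.038
gripper_force: 31.2
```

```bash
python3 - <<'E'
from st import *
go([.48,-.139,.015],0)
E
```

```text
t 5.62 tcp [0.4989 0.1088 0.0174] yaw 0.197 zdir [ 0.001 -0.    -1.   ] F [ 0.1 -1.1  6.1] gap 0.038 gf 31.177690029144287
shares total [-0.1341  0.4786  0.0048] mm [-67.1 239.3   2.4]
rz 0.03135253972983419
```

Request:
servo_tool --commands '[0,0,0,0,0,0.0052,-1,0,0,0,0,0,0.0052,-1,0,0,0,0,0,0.0052,-1,0,0,0,0,0,0.0052,-1,0,0,0,0,0,0.0052,-1,0,0,0,0,0,0.0054,-1,0,0,0,0,0,0,-1]'

```text
t: 6.2
tcp_pos: [0.5005, 0.1088, 0.0174]
tool_rot: [1.0, -0.0, 0.002, 0.0]
force: [2.4, -0.4, 4.3]
finger_gap: 0.041
gripper_force: 31.0
```

Request:
servo_tool --commands '[-0.0038,0.01,0,0,0,0,-1,-0.0038,0.02,0,0,0,0,-1,-0.0038,0.025,0,0,0,0,-1,-0.0038,0.025,0,0,0,0,-1,-0.0038,0.025,0,0,0,0,-1,-0.0038,0.025,0,0,0,0,-1,-0.0038,0.025,0,0,0,0,-1,-0.0038,0.025,0,0,0,0,-1,-0.0038,0.025,0,0,0,0,-1,-0.0038,0.025,0,0,0,0,-1,0,0.02,0,0,0,0,-1,0,0,0,0,0,0,-1]'

```text
t: 7.2
tcp_pos: [0.4784, -0.0171, 0.0174]
tool_rot: [1.0, -0.001, -0.001, -0.0]
force: [-2.6, -3.5, 10.3]
finger_gap: 0.04
gripper_force: 31.8
```

```bash
python3 - <<'E'
from st import *
go([.48,-.139,.0174],0)
w=snap("wrist");t=snap("top");s=snap("side")
c=np.zeros((600,800,3),np.uint8);c[:384,:512]=w["img"];c[384:600,:400]=cv2.resize(s["img"][130:238,200:400],None,fx=2,fy=2)
c[384:600,410:790]=cv2.resize(t["img"][150:258,200:390],None,fx=2,fy=2)
cv2.imwrite("pics/e.png",c[:,:,::-1])
E
```

```text
t 7.2 tcp [ 0.4784 -0.0171  0.0174] yaw -0.001 zdir [-0.001  0.    -1.   ] F [-2.6 -3.5 10.3] gap 0.04 gf 31.790066063404083
shares total [ 3.500e-03  2.438e-01 -1.000e-04] mm [ 1.800e+00  1.219e+02 -1.000e-01]
rz -0.00017797223239671844
```

View pics/e.png

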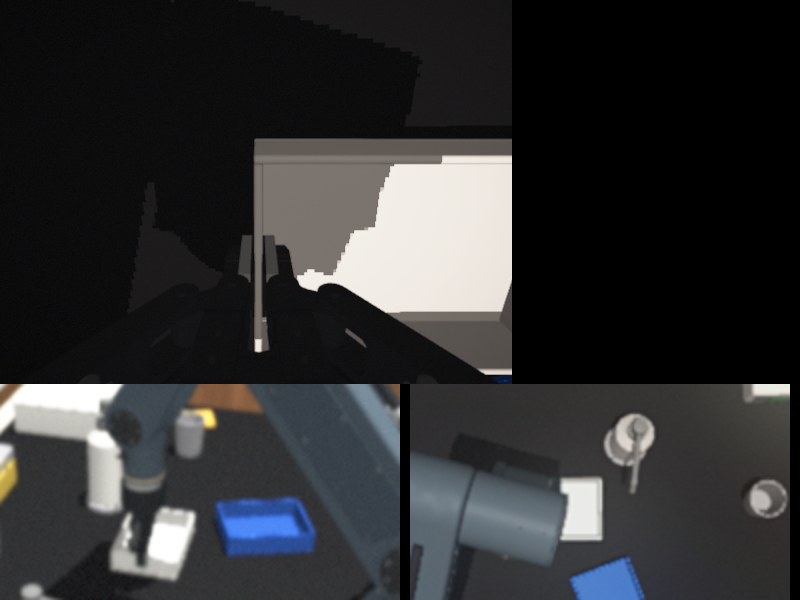

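Request:
servo_tool --commands '[0,0.012,0,0,0,0,-1,0,0.022,0,0,0,0,-1,0,0.025,0,0,0,0,-1,0,0.025,0,0,0,0,-1,0,0.025,0,0,0,0,-1,0,0.025,0,0,0,0,-1,0,0.025,0,0,0,0,-1,0,0.025,0,0,0,0,-1,0,0.022,0,0,0,0,-1,0,0.014,0,0,0,0,-1,0,0.008,0,0,0,0,-1,0,0,0,0,0,0,-1]'

```text
t: 8.35
tcp_pos: [0.4779, -0.1295, 0.0174]
tool_rot: [1.0, -0.0, -0.001, -0.001]
force: [-1.3, 1.2, 10.3]
finger_gap: 0.042
gripper_force: 31.8
```

```bash
python3 - <<'E'
from st import *
st()
t=snap("top");s=snap("side")
c=np.zeros((600,780,3),np.uint8);c[:300,:500]=cv2.resize(s["img"][110:230,200:400],None,fx=2.5,fy=2.5)
c[300:600,:475]=cv2.resize(t["img"][140:260,200:390],None,fx=2.5,fy=2.5)
cv2.imwrite("pics/f.png",c[:,:500,::-1])
E
```

```text
t 8.35 tcp [ 0.4779 -0.1295  0.0174] yaw -0.001 zdir [-0.002  0.002 -1.   ] F [-1.3  1.2 10.3] gap 0.042 gf 31.84278130531311
```

View pics/f.png

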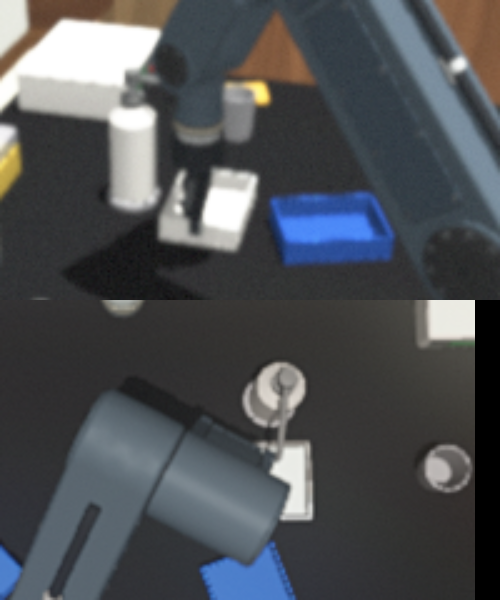

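```bash
python3 - <<'E'
from st import *
t=snap("top")
for u in((324.2,196.6),(324.8,227.4)):print(back(t,u,.04))
print(back(t,(312.3,202.5),.21))
E
```

```text
[ 0.53407948 -0.29078845  0.04      ]
[ 0.41263772 -0.28996297  0.04      ]
[ 0.49315848 -0.22074642  0.21      ]
```

Request:
servo_tool --commands '[0.008,0,0,0,0,0,-1,0.008,0,0,0,0,0,-1,0,0,0,0,0,0,-1,0,0,0,0,0,0,-0.4,0,0,0,0,0,0,-0.4,0,0,0,0,0,0,-0.4,0,0,0,0,0,0,-0.4]'

```text
t: 9.08
tcp_pos: [0.487, -0.13, 0.0165]
tool_rot: [1.0, -0.0, -0.0, -0.0]
force: [0.4, -0.5, -1.0]
finger_gap: 0.3
gripper_force: 0.0
```

Request:
servo_tool --commands '[0,0,-0.03,0,0,0,-0.4,0,0,-0.05,0,0,0,-0.4,0,0,-0.06,0,0,0,-0.4,0,-0.02,-0.06,0,0,0,-0.4,0,-0.02,-0.06,0,0,0,-0.4,0,-0.02,-0.06,0,0,0,-1,0,0,-0.06,0,0,0,-1,0,0,-0.06,0,0,0,-1,0,0,-0.06,0,0,0,-1,0,0,-0.06,0,0,0,-1,0,0,0,0,0,0,-1]'

```text
t: 10.0
tcp_pos: [0.4905, -0.1012, 0.3025]
tool_rot: [1.0, 0.0, 0.006, 0.002]
force: [0.8, -0.9, 0.5]
finger_gap: 0.001
gripper_force: 0.0
```

```bash
python3 - <<'E'
from st import *
go([.604,-.227,.26])
t=snap("top");w=snap("wrist");s=snap("side")
c=np.zeros((600,800,3),np.uint8);c[:384,:512]=w["img"];c[384:600,:400]=cv2.resize(s["img"][120:228,200:400],None,fx=2,fy=2)
c[384:600,410:790]=cv2.resize(t["img"][150:258,200:390],None,fx=2,fy=2)
cv2.imwrite("pics/g.png",c[:,:,::-1])
for X in([.604,-.227,.232],[.604,-.227,0]):print(proj(w,X))
E
```

```text
t 10.0 tcp [ 0.4905 -0.1012  0.3025] yaw 0.0 zdir [ 0.011 -0.005 -1.   ] F [ 0.8 -0.9  0.5] gap 0.001 gf 0.0
shares total [0.2259 0.2512 0.0888] mm [113.  125.6  44.4]
[459.60105619  35.20627893]
[350.97262778  63.43775381]
```

View pics/g.png

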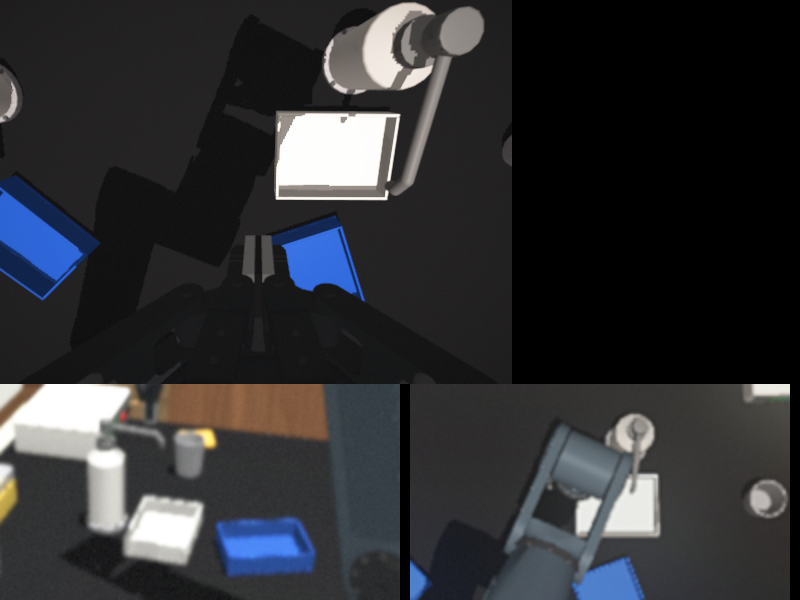

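The tray stands flat with the nozzle above it in the side view. The tall pump head is at wrist (461,31), against a predicted (460,35), so the estimate holds. I'll go above the head.

Request:
servo_tool --commands '[0.0377,0.0419,0,0,0,0,-1,0.0377,0.0419,0,0,0,0,-1,0.0377,0.0419,0,0,0,0,-1,0.0377,0.0419,0,0,0,0,-1,0.0377,0.0419,0,0,0,0,-1,0.0377,0.0419,0,0,0,0,-1,0,0,0,0,0,0,-1,0,0,0,0,0,0,-1,0,0,0,0,0,0,-1]'

```text
t: 10.9
tcp_pos: [0.5991, -0.2249, 0.2943]
tool_rot: [1.0, -0.0, -0.002, -0.002]
force: [-0.3, 0.9, -1.0]
finger_gap: -0.0
gripper_force: 0.0
```

```bash
python3 - <<'E'
from st import *
go([.604,-.227,.25])
w=snap("wrist");save(w,"h.png")
for X in([.604,-.227,.232],[.604-.0145,-.227,.232],[.604,-.227-.0145,.232],[.49,-.217,.21]):print(proj(w,X).round())
E
```

```text
t 10.9 tcp [ 0.5991 -0.2249  0.2943] yaw -0.0 zdir [-0.005  0.003 -1.   ] F [-0.3  0.9 -1. ] gap -0.0 gf 0.0
shares total [0.0103 0.0044 0.0886] mm [ 5.2  2.2 44.3]
[263. 200.]
[263. 218.]
[283. 200.]
[251. 307.]
```

View pics/h.png

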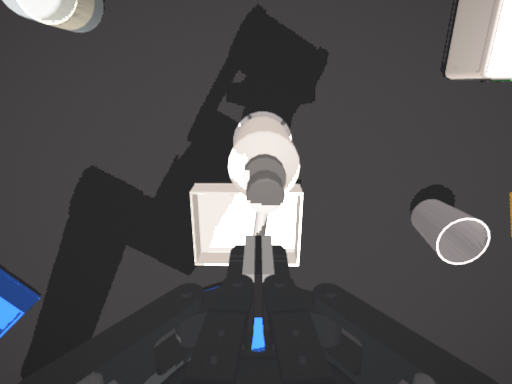

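Wrist view: the pump head appears near (266,185) and the prediction was (263,200). The arm may still be settling, so I'll wait a moment and measure again.

Request:
servo_tool --commands '[0.006,0.003,0.02,0,0,0,-1,0,0,0,0,0,0,-1,0,0,0,0,0,0,-1,0,0,0,0,0,0,-1,0,0,0,0,0,0,-1]'

```text
t: 11.37
tcp_pos: [0.6034, -0.2271, 0.2871]
tool_rot: [1.0, -0.0, 0.0, 0.0]
force: [0.1, -0.5, -0.0]
finger_gap: -0.003
gripper_force: 0.0
```

```bash
python3 - <<'E'
from st import *
go([.604,-.227,.25])
for i in range(3):
  w=snap("wrist")
  print(manip.sense()["tcp_pos"].round(4),[proj(w,X).round().tolist() for X in([.604,-.227,.232],[.604-.0145,-.227,.232],[.604,-.227,0])])
t=snap("top");s=snap("side")
c=np.zeros((480,760,3),np.uint8);c[:,:480]=cv2.resize(w["img"][110:270,180:340],None,fx=3,fy=3)
c[:240,480:760]=cv2.resize(s["img"][110:190,220:313],(280,240));c[240:,480:760]=cv2.resize(t["img"][145:225,270:363],(280,240))
cv2.imwrite("pics/i.png",c[:,:,::-1])
E
```

```text
t 11.37 tcp [ 0.6034 -0.2271  0.2871] yaw -0.0 zdir [ 0. -0. -1.] F [ 0.1 -0.5 -0. ] gap -0.003 gf 0.0
shares total [ 0.0012 -0.0001  0.0742] mm [ 0.6 -0.1 37.1]
[ 0.6034 -0.2272  0.2872] [[260.0, 210.0], [260.0, 228.0], [259.0, 147.0]]
[ 0.6035 -0.2273  0.2872] [[259.0, 210.0], [259.0, 229.0], [259.0, 147.0]]
[ 0.6035 -0.2273  0.2872] [[259.0, 210.0], [259.0, 229.0], [259.0, 147.0]]
```

View pics/i.png

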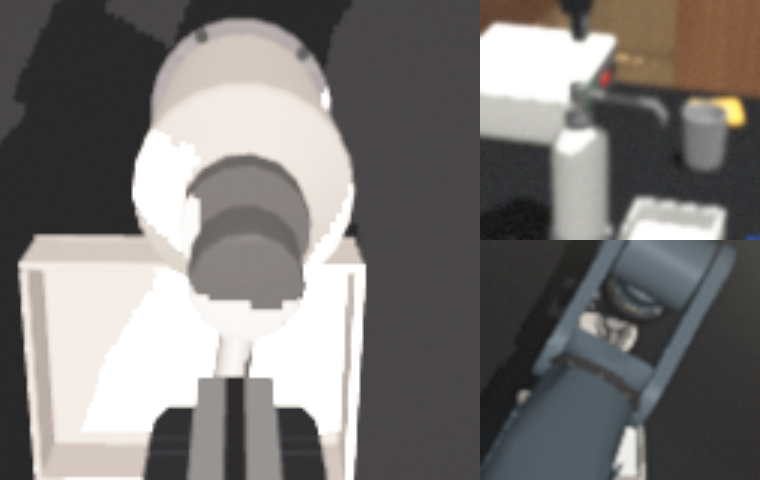

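In the crop, the head's round top is half shaded and half lit, centred at about (262,202). That's about 5 mm off the prediction, well within the 14.5 mm radius. I'll shift +4 mm in x and descend.

Request:
servo_tool --commands '[0.008,0.002,0.03,0,0,0,-1,0,0,0.04,0,0,0,-1,0,0,0.026,0,0,0,-1,0,0,0,0,0,0,-1,0,0,0,0,0,0,-1,0,0,0,0,0,0,-1]'

```text
t: 12.12
tcp_pos: [0.608, -0.2287, 0.2398]
tool_rot: [1.0, -0.0, 0.001, 0.0]
force: [0.3, -0.4, -0.2]
finger_gap: 0.0
gripper_force: 0.0
```

Request:
servo_tool --commands '[0,0,0.008,0,0,0,-1,0,0,0.008,0,0,0,-1,0,0,0.008,0,0,0,-1,0,0,0.006,0,0,0,-1,0,0,0,0,0,0,-1,0,0,0,0,0,0,-1]'

```text
t: 12.62
tcp_pos: [0.6082, -0.2288, 0.2248]
tool_rot: [1.0, -0.0, 0.001, 0.001]
force: [0.1, -0.5, 6.0]
finger_gap: -0.001
gripper_force: 2.6
```

Request:
servo_tool --commands '[0,0,0.006,0,0,0,-1,0,0,0.006,0,0,0,-1,0,0,0.004,0,0,0,-1,0,0,0,0,0,0,-1,0,0,0,0,0,0,-1,0,0,0,0,0,0,-1]'

```text
t: 13.12
tcp_pos: [0.6082, -0.2288, 0.2181]
tool_rot: [1.0, -0.0, 0.001, 0.001]
force: [-1.3, 0.9, 9.3]
finger_gap: 0.0
gripper_force: 4.7
```

Request:
servo_tool --commands '[0,0,0.002,0,0,0,-1,0,0,0.002,0,0,0,-1,0,0,0,0,0,0,-1,0,0,0,0,0,0,-1,0,0,0,0,0,0,-1]'

```text
t: 13.53
tcp_pos: [0.6083, -0.2288, 0.218]
tool_rot: [1.0, -0.0, 0.002, 0.001]
force: [-3.0, 0.8, 17.2]
finger_gap: -0.001
gripper_force: 8.3
```

The force jumped to 17 N with the tip stuck at 0.218, so the pump is at its bottom stop. I'll release and back off upwards, then away over the clear side.

Request:
servo_tool --commands '[0,0,-0.008,0,0,0,-1,0,0,-0.015,0,0,0,-1,0,0,-0.03,0,0,0,-1,0,0,-0.05,0,0,0,-1,0,0,-0.06,0,0,0,-1,0,0,-0.06,0,0,0,-1,-0.03,-0.05,0,0,0,0,-1,-0.03,-0.05,0,0,0,0,-1,-0.03,-0.05,0,0,0,0,-1,-0.03,-0.05,0,0,0,0,-1,-0.03,-0.05,0,0,0,0,-1,-0.03,-0.05,0,0,0,0,-1]'

```text
t: 14.53
tcp_pos: [0.5159, -0.077, 0.3248]
tool_rot: [1.0, -0.0, -0.001, -0.0]
force: [-0.4, 0.4, -0.1]
finger_gap: -0.003
gripper_force: 0.0
```

Request:
servo_tool --commands '[0,-0.05,0,0,0,0,-1,0,-0.05,0,0,0,0,-1,0,-0.05,0,0,0,0,-1,0,0,0,0,0,0,-1,0,0,0,0,0,0,-1,0,0,0,0,0,0,-1]'

```text
t: 15.03
tcp_pos: [0.5173, -0.0035, 0.325]
tool_rot: [1.0, 0.0, -0.0, 0.0]
force: [-0.4, -0.2, -0.1]
finger_gap: 0.001
gripper_force: 0.0
```

```bash
python3 - <<'E'
from st import *
st()
t=snap("top");s=snap("side")
c=np.zeros((540,780,3),np.uint8);c[:300,:500]=cv2.resize(s["img"][110:230,200:400],None,fx=2.5,fy=2.5)
c[300:,:780]=cv2.resize(t["img"][140:260,130:390],None,fx=3,fy=3)[:240] if 0 else cv2.resize(t["img"][140:220,130:390],None,fx=3,fy=3)
cv2.imwrite("pics/j.png",c[:,:,::-1])
E
```

```text
t 15.03 tcp [ 0.5173 -0.0035  0.325 ] yaw 0.0 zdir [-0.001 -0.    -1.   ] F [-0.4 -0.2 -0.1] gap 0.001 gf 0.0
```

View pics/j.png

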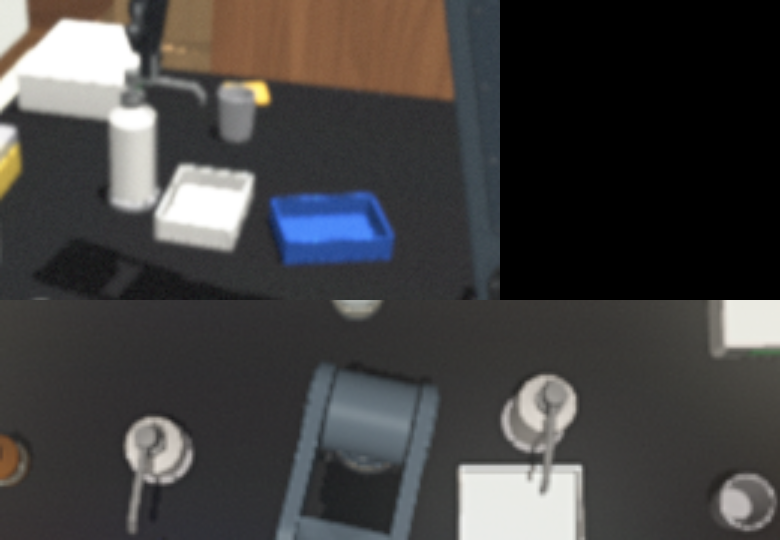

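The tray stands flat under the nozzle, the tall pump is back up, and the bottles and beaker in view are standing. Measured offset between nozzle and tray centre is about 1 cm. Signing off.

```bash
python3 -c "
from station import manip
print(manip.sign_off())"
```

```text
the job is handed in; nothing more can be done
None
```

I slid the white tray along the bench until it stood under the tall bottle's nozzle (about 1 cm off the tray's centre), pressed that pump to its stop and let it spring back, and handed the job in at about 15 s; I never touched the short pump and saw nothing knocked over.

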